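Lock a stop screw with its jam nut

TASK

The height of the stop screw on the blue setting block is already right: lock it without losing the setting. First push the screw holder fully in by its black handle, so that its steel fork grips the screw's square brass head, then turn the orange winged jam nut clockwise (seen from above) until it is fully down on its seat. The screw itself must not turn with the nut, the holder stays pushed in, and the loose things round about are left alone.

Things in the scene. Friction and masses are not known exactly. Their poses are not given: they have to be found in the camera images.
- setting_block: Fixed fixture, screwed to the bench: aluminium base plate 110 (x) x 200 (y) x 12 mm with a blue bridge over it, 96 (x) x 56 (y) mm, its top 78 mm above the bench. Origin: on the bench directly under the axis of the stop screw; z up; +y is the side on which the holder with its black handle slides.
- holder (a joint): Slide of the screw holder along the block's y axis, m: 0 = fully in (end stop, fork round the screw's square head), grows toward +y, at most 0.055. It starts 0.038 to 0.050 out, the fork clear of the head. It stays where left; pushing takes about 5 N. The fork's gap is 32 mm, the head 30 mm square, and the screw starts square to it.
- holder_grip (a point): Point on the centre line of the holder's upright black handle, 16 mm below the handle's top; axes as the block's. Handle 20 mm (x) x 16 mm (y), top 106 mm above the bench, free-standing from 38 mm upward. With the holder fully in it stands 112 mm from the screw's axis. Push it toward the block's -y.
- jam_nut (a joint): Angle of the orange jam nut relative to the screw, rad: 0 = fully down on its seat (hard stop), grows anticlockwise seen from above (at most 2.9). It starts 1.0 to 2.0 backed off and sinks 1.27 mm per rad. Its thread drags at about 0.12 N m, more than the 0.04 N m that turns the unheld screw: without the holder the screw turns along with the nut.
- nut_grip (a point): Point inside the jam nut on the screw's axis, 8 mm below its top; x along the wings, z up, turns with the nut. Orange wing nut: wings 88 (x) x 16 mm; square middle block 34 (x) x 24 (y) x 30 mm high, gripped across its 24 mm from above. Seated, its underside is 4 mm above the blue bridge and the wings lie along the block's x axis. The 16 mm thread stands up to 14 mm above the nut.
- stop_screw (a joint): Angle of the stop screw in the block, in rad, 0 = square to the block, anticlockwise from above positive: this is the setting. It starts within 0.03 of 0. With the fork in, it has about 0.06 rad of play either way.
- slide_box: Loose blue box for slides, 96 x 165 x 40 mm, a bystander.
- tape_roll: Loose roll of tape, 66 mm across, a bystander.
- marker: Loose blue and white marker pen, 130 mm long, a bystander.
- micropipette: Loose white micropipette, 233 mm long, a bystander.
Mind the look-alikes: they are no part of the job. Of the things that look like the setting_block, the larger one is meant.

How it is judged:
By the outcome, as a careful person would: the job done as asked, in the order asked, and still so for the second after the job is handed in, with the robot touching nothing.
It also fails if it takes over 54 s, if anything falls off the work surface, if the arm or the gripper's body presses on something with over 40 N, if the wrist force passes 120 N, or if a joint passes its speed limit or range.

ROBOT

A 6-joint arm with a two-finger parallel gripper is mounted at the origin on a cart in front of the work surface, level with it; the furniture and walls round the work are solid. World frame = base frame: x ahead of the robot, y to its left, z up, the work surface at z = 0. Lengths are in mm, angles in rad, forces in N, time in s.
With the tool pointing down it reaches from about 350 to 775 mm from the base axis. Payload 7.3 kg.
Tool frame: the origin (TCP) lies on the centre line of the jaws, within the pads' length; the fingertips stand 22 mm ahead of it and the grasp point (between the pads) lies 3 mm ahead of it; z points along the fingers, y is the direction in which the jaws open and shut (so a half turn about z gives the same grasp; the last joint's range is limited). The gripper opens to 92 mm and grips with 3 to 60 N. Pads are 19 mm wide; open, the fingers measure 130 mm over their backs; the gripper's body (75 mm by 190 mm) begins 47 mm behind the grasp point.
Start: joints at [-1.478, 0.342, 1.524, -0, 1.275, -0.146], TCP at [124.203, -510.114, 248.741] pointing down, gripper open.
Joint ranges: [-2.53, 2.53], [-0.77, 2.02], [0.04, 2.7], [-1, 4.14], [0.28, 2.66], [-3.11, 3.11]. Speed limits (rad/s): [2.57, 2.57, 3.14, 3.14, 3.14, 3.14].

INTERFACE

Orientations are given as [roll, pitch, yaw] about the fixed x, y, z axes, in that order (R = Rz(yaw) Ry(pitch) Rx(roll)).
In Python, from plant import get_obs, capture, close_job gives the robot as it stands.
- The arm moves only by the tool carry_out, never from a script. Its arguments are lists of equal length, an entry for each row: "xyz": the shift along the tool's x, y, z scaled (see below), a list of three; "dr": the turn, a rotation vector about the tool's x, y, z scaled (see below), a list of three. A call has 1 to 8 rows; each row shifts and turns the commanded pose from where the row before left it, along the tool's axes as they then stand; what a row does not reach is not made up. The controller multiplies each number of a shift by 0.06 m and each number of a turn by 8 degrees. A row lasts 1/8 s, in which the tool goes at most 62.5 mm and 10.7 degrees, less where a joint would pass 70% of its speed; a pose out of reach is approached as far as the arm can. A call with a number of a shift or a turn outside -1 to 1 is refused whole. A call with a gripper value outside its range is refused whole. "gripper" is the gripper's target within -1 to 1 (fully open at 1, half-way at 0, shut at -1), set as the call begins (left out, the last holds). The fingers move at their own pace and stop on an object; the grip force is fixed at half the most. Time passes only in rows, so rows that do not move let the fingers close. It gives the time, the measured TCP pose, the force and the opening at its end, in the units of the state.
- get_obs(): the state, without advancing time (a new reading comes with each control period).
- capture(name): name is "side" or "top"; returns a dict with "image" (400x640x3 uint8, blue, green, red), "fx", "fy", "cx", "cy" (pixels), "D" ([k1, k2, p1, p2, k3] as OpenCV has them; the pictures are not rectified), "pose" (4x4, takes a point from camera to world coordinates). Camera axes: x right, y up, looking along -z (the intrinsics and any distortion apply to the point x, -y, -z); pixel columns grow to the right and rows downward; lengths in mm; the calibration is good to about 2 mm. A picture is of the moment at which its call begins. There is no depth.
- close_job(): hands the job in, once; it reports no verdict.
The state is a dict: "time": time; "joint_positions": joint angles; "dq": joint speeds; "tau": joint torques, N m; "tool_pos": TCP position; "tcp_rot": TCP orientation; "contact_force": force on the tool from outside, world axes, zero at the start; "moment": the same for the moment, N m; "grip_width": finger opening in mm.
Only numpy, scipy, OpenCV 4.12 (cv2) and the standard library are available. Lean on these libraries where they do the work, as an engineer would, in place of code of your own. Each camera call takes 0.05 s, during which the arm holds its last target.

## Working session

There is one attempt and no reset: what is moved stays moved. The work goes in short steps, Python scripts to look and compute and a tool call to move; the robot and the scene stay as the last step left them, time stands still between calls to the robot, and variables do not carry over. Pictures are saved under pics/ and viewed, and the job is handed in when it is done.

Besides the shell and the picture viewer there is one more tool, called after "Emit:" in YAML: its name, and indented under it one key for each argument. carry_out: Moves the arm, as the interface text tells. Shifts and turns lie within -1 to 1; 1 stands for 0.06 m of shift or 8 degrees of turn. Its arguments: {"type":"object","properties":{"xyz":{"type":"array"},"dr":{"type":"array"},"gripper":{"type":"number"}},"required":["xyz","dr"]}

```bash
ls; mkdir -p pics
python3 - <<'E'
from plant import get_obs,capture
import cv2,json,numpy as np
o=get_obs();print(o)
for n in("side","top"):
    c=capture(n);cv2.imwrite(f"pics/{n}0.png",c["image"]);print(n,[c[k] for k in("fx","fy","cx","cy","D")],np.array(c["pose"]).round(3).tolist())
E
```

```text
pics
{'time': 0.0, 'joint_positions': array([-1.47802015e+00,  3.42698005e-01,  1.52503776e+00, -8.46157738e-07,
        1.27537642e+00, -1.46001505e-01]), 'dq': array([ 0.00073695,  0.00029973, -0.00010072, -0.00094658,  0.00062818,
        0.00155431]), 'tau': array([ 3.33389020e-03, -4.31236267e+01, -2.44220316e+01,  7.21962657e-02,
        5.60846622e-02, -1.17844197e-04]), 'tool_pos': array([ 124.15575356, -509.71982641,  248.05052098]), 'tcp_rot': array([-3.14008917e+00, -2.20266418e-04,  2.38777765e-01]), 'contact_force': array([ 0.2022977 ,  0.2642304 , -0.35333039]), 'moment': array([-0.01391334,  0.01036228, -0.01019164]), 'grip_width': 91.85261220988748}
side [484.1282075353177, 484.1282075353177, 318.3127601858157, 194.3871036442512, array([-0.0385453,  0.       ,  0.       ,  0.       ,  0.       ])] [[0.989, 0.086, -0.123, 320.897], [-0.15, 0.577, -0.803, -1160.46], [0.002, 0.812, 0.583, 957.371], [0.0, 0.0, 0.0, 1.0]]
top [416.72898604467156, 416.72898604467156, 319.5140977756076, 198.61627885769025, array([-0.04881866,  0.        ,  0.        ,  0.        ,  0.        ])] [[0.028, 0.991, -0.128, 351.415], [-1.0, 0.025, -0.018, -3.422], [-0.014, 0.129, 0.992, 1392.85], [0.0, 0.0, 0.0, 1.0]]
```

View pics/side0.png

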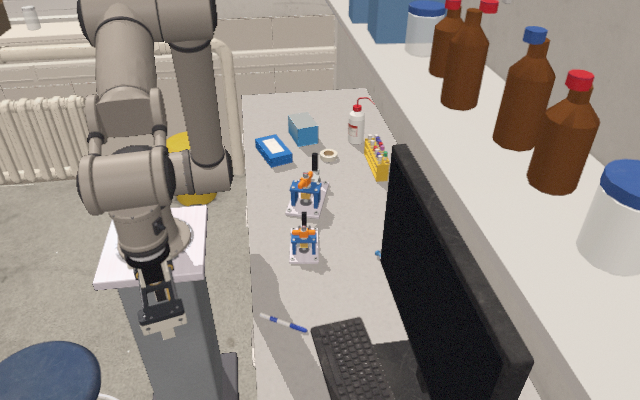

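View pics/top0.png

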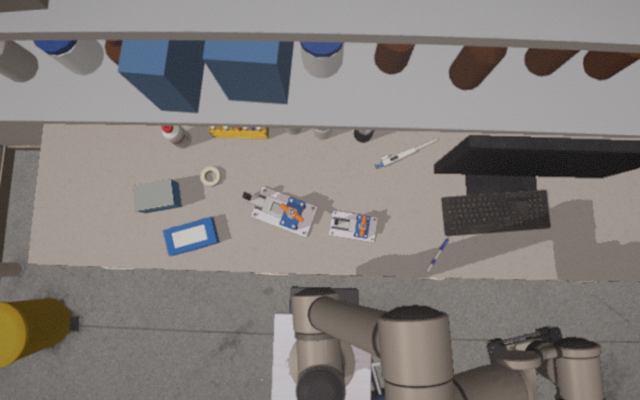

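The top view shows the larger block around px (285,212), its black handle at about (247,196). The smaller look-alike is at (353,226). I'll zoom in and measure.

```bash
cat > h.py <<'E'
import numpy as np,cv2
from plant import get_obs,capture
def ray(c,uv):
    K=np.array([[c["fx"],0,c["cx"]],[0,c["fy"],c["cy"]],[0,0,1.]])
    p=cv2.undistortPoints(np.array([[uv]],float),K,np.array(c["D"],float))[0,0]
    P=np.array(c["pose"]); d=P[:3,:3]@np.array([p[0],-p[1],-1.]); return P[:3,3],d
def onz(c,uv,z):
    o,d=ray(c,uv); return o+d*(z-o[2])/d[2]
def proj(c,X):
    P=np.array(c["pose"]); q=P[:3,:3].T@(np.array(X,float)-P[:3,3]); q=q*[1,-1,-1]
    K=np.array([[c["fx"],0,c["cx"]],[0,c["fy"],c["cy"]],[0,0,1.]])
    return cv2.projectPoints(q.reshape(1,1,3),np.zeros(3),np.zeros(3),K,np.array(c["D"],float))[0][0,0]
def crop(c,x0,y0,x1,y1,s,f):
    cv2.imwrite(f,cv2.resize(c["image"][y0:y1,x0:x1],None,fx=s,fy=s,interpolation=cv2.INTER_CUBIC))
E
python3 - <<'E'
from h import *
c=capture("top");crop(c,230,175,330,250,8,"pics/t1.png")
hsv=cv2.cvtColor(c["image"],cv2.COLOR_BGR2HSV)
def blobs(m,nm,x0,y0,x1,y1,z):
    mm=np.zeros_like(m);mm[y0:y1,x0:x1]=m[y0:y1,x0:x1]
    cs,_=cv2.findContours(mm,cv2.RETR_EXTERNAL,cv2.CHAIN_APPROX_NONE)
    for k in cs:
        if cv2.contourArea(k)>8:
            M=cv2.moments(k);u=(M["m10"]/M["m00"],M["m01"]/M["m00"])
            w=np.array([onz(c,p[0].astype(float),z)[:2] for p in k],np.float32)
            print(nm,np.round(u,1),cv2.contourArea(k),onz(c,u,z).round(1),cv2.minAreaRect(w))
blobs(cv2.inRange(hsv,(5,140,120),(18,255,255)),"or",230,175,330,250,105)
blobs(cv2.inRange(hsv,(100,120,50),(125,255,255)),"bl",265,190,315,240,78)
blobs(cv2.inRange(hsv,(0,0,0),(180,255,45)),"bk",238,185,262,206,106)
c=capture("side");crop(c,270,140,350,220,7,"pics/s1.png")
E
```

```text
or [297.8 216.7] 32.0 [459.5  85.5 105. ] ((457.0003967285156, 86.44709777832031), (30.8992919921875, 17.527074813842773), 46.65859603881836)
or [284.5 207.4] 26.5 [487.4 128.  105. ] ((489.452880859375, 127.29654693603516), (28.901203155517578, 17.562456130981445), 46.770565032958984)
bl [288.6 221.3] 74.5 [446.4 116.2  78. ] ((445.5429382324219, 117.89514923095703), (51.12322235107422, 31.948896408081055), 59.182743072509766)
bl [296.2 204.9] 63.0 [499.1  93.7  78. ] ((500.58111572265625, 92.41465759277344), (49.924644470214844, 30.531888961791992), 54.70896911621094)
```

View pics/t1.png

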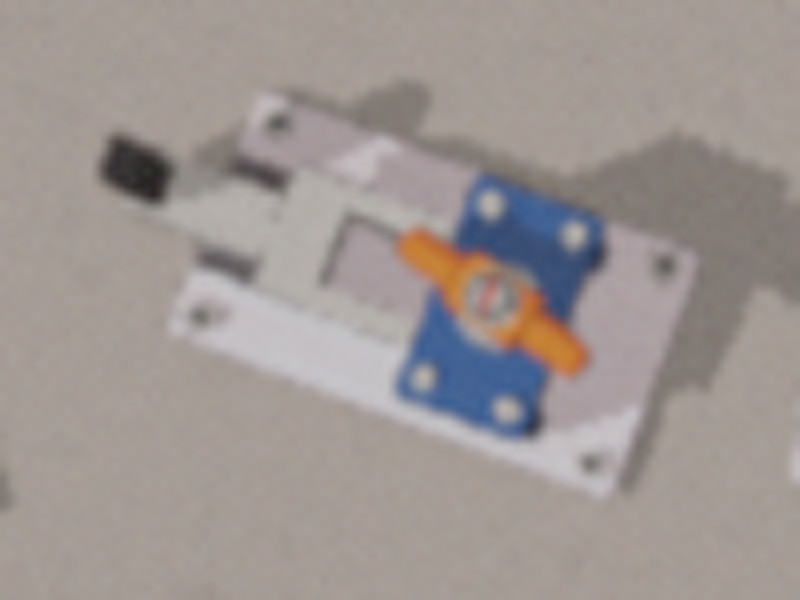

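View pics/s1.png

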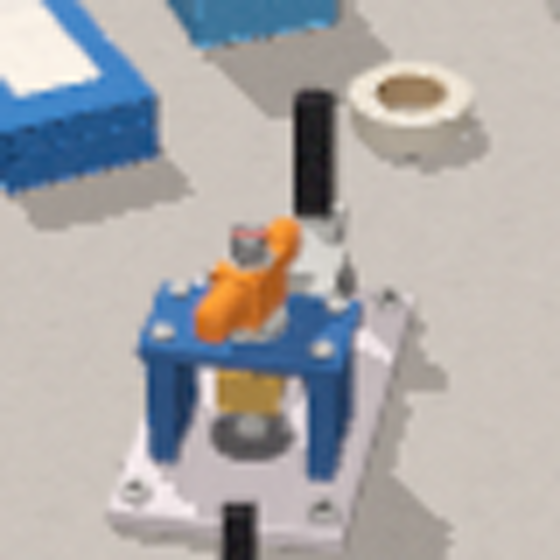

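Run:
```python
from h import *
c=capture("top")
def P(U,V,z): return onz(c,((U+.5)/8-.5+230,(V+.5)/8-.5+175),z)
pl=np.array([P(*p,12) for p in((258,95),(695,255),(612,497),(172,335))])
print(pl.round(1).tolist(),pl.mean(0), [np.linalg.norm(pl[i]-pl[(i+1)%4]).round(1) for i in range(4)])
br=np.array([P(*p,78) for p in((478,176),(605,215),(530,437),(398,390))])
print(br.round(1).tolist(),br.mean(0), [np.linalg.norm(br[i]-br[(i+1)%4]).round(1) for i in range(4)])
for q,a,b in((pl,(1,0),(2,3)),(br,(1,0),(2,3)),):
  for i,j in(a,b):
    d=q[j]-q[i];print("y dir",np.degrees(np.arctan2(d[1],d[0])))
for i,j in((3,0),(2,1)):
    for q in(pl,br):
        d=q[j]-q[i];print("x dir",np.degrees(np.arctan2(d[1],d[0])))
print("thread",P(490,295,122),"h",P(135,163,106))
w=[P(405,240,100),P(585,368,100)];d=w[0]-w[1];print("wing",w,np.linalg.norm(d),np.degrees(np.arctan2(d[1],d[0])),(w[0]+w[1])/2)
s=capture("side")
def S(U,V): return ((U+.5)/7-.5+270,(V+.5)/7-.5+140)
def tri(a,b):
    o1,d1=a;o2,d2=b;A=np.stack([d1,-d2],1);t=np.linalg.lstsq(A,o2-o1,rcond=None)[0];p,q=o1+d1*t[0],o2+d2*t[1];return (p+q)/2,np.linalg.norm(p-q)
print("handle tri",tri(ray(s,S(315,97)),ray(c,((135.5)/8-.5+230,163.5/8-.5+175))))
print("thread tri",tri(ray(s,S(250,232)),ray(c,((490.5)/8-.5+230,295.5/8-.5+175))))
```

```text
[[566.1, 216.7, 12.0], [503.2, 31.0, 12.0], [401.8, 62.4, 12.0], [464.0, 248.1, 12.0]] [483.77685129 139.55104664  12.        ] [np.float64(196.0), np.float64(106.2), np.float64(195.8), np.float64(106.8)]
[[525.4, 116.7, 78.0], [511.0, 65.6, 78.0], [422.1, 92.4, 78.0], [439.2, 145.3, 78.0]] [474.43231749 104.98731947  78.        ] [np.float64(53.1), np.float64(92.9), np.float64(55.6), np.float64(90.8)]
y dir 71.29774509485229
y dir 71.47832837106023
y dir 74.33129842483505
y dir 72.04769351835793
x dir -17.09994815322106
x dir -18.33558474253666
x dir -17.213325918044934
x dir -16.760608358884397
thread [473.67181619 106.39856279 122.        ] h [523.37073019 248.79857196 106.        ]
wing [array([496.5010458 , 142.36742573, 100.        ]), array([448.27255217,  70.29780598, 100.        ])] 86.71803554305566 56.20983425207373 [472.38679898 106.33261585 100.        ]
handle tri (array([523.44964742, 248.36817078, 108.10800794]), np.float64(0.7167402112776345))
thread tri (array([473.48129366, 106.02490239, 126.19426652]), np.float64(0.42476883602388116))
```

The two views agree (ray gaps under 1 mm):

| Item | Measurement |
|---|---|
| Screw axis | about (473.5, 106) |
| Block yaw | about -18.5° |
| Handle | (523.4, 248.5), about 151 mm from the axis, so about 39 mm out |
| Nut wings | 56° world, so about 1.3 rad backed off |

All of these fit the given ranges. I'll move over with the gripper shut.

Emit:
carry_out:
  xyz:
    - [0.735,-0.59,0]
    - [0.735,-0.59,0]
    - [0.735,-0.59,0]
    - [0.735,-0.59,0]
    - [0.735,-0.59,0]
    - [0.735,-0.59,0]
    - [0.735,-0.59,0]
    - [0.735,-0.59,0]
  dr:
    - [0,0,0]
    - [0,0,0]
    - [0,0,0]
    - [0,0,0]
    - [0,0,0]
    - [0,0,0]
    - [0,0,0]
    - [0,0,0]
  gripper: -1

```text
time: 1.3
tool_pos: [401.0, -149.9, 249.0]
tcp_rot: [3.141, -0.001, 0.239]
contact_force: [0.6, -0.2, -0.1]
grip_width: 16.6
```

Emit:
carry_out:
  xyz:
    - [0.5,-0.825,0]
    - [0.5,-0.825,0]
    - [0.5,-0.825,0]
    - [0.5,-0.825,0]
    - [0.5,-0.825,0]
    - [0.5,-0.825,0]
    - [0.5,-0.825,0]
    - [0.5,-0.825,0]
  dr:
    - [0,0,0]
    - [0,0,0]
    - [0,0,0]
    - [0,0,0]
    - [0,0,0]
    - [0,0,0]
    - [0,0,0]
    - [0,0,0]

```text
time: 2.3
tool_pos: [539.8, 292.0, 248.6]
tcp_rot: [3.141, -0.0, 0.239]
contact_force: [0.7, 0.0, -0.3]
grip_width: 0.3
```

Emit:
carry_out:
  xyz:
    - [0,0,0]
    - [0,0,0]
    - [0,0,0]
    - [0,0,0]
    - [0,0,0]
    - [0,0,0]
    - [0,0,0]
    - [0,0,0]
  dr:
    - [0,0,-1]
    - [0,0,-1]
    - [0,0,-1]
    - [0,0,-1]
    - [0,0,-1]
    - [0,0,-1]
    - [0,0,-1]
    - [0,0,-0.2]

```text
time: 3.3
tool_pos: [539.5, 290.0, 248.5]
tcp_rot: [-3.141, 0.0, 1.244]
contact_force: [-0.5, -0.5, -0.4]
grip_width: 0.5
```

Emit:
carry_out:
  xyz:
    - [0,0,0.8]
    - [0,0,0.8]
    - [0,0,0.8]
    - [0,0,0]
  dr:
    - [0,0,0]
    - [0,0,0]
    - [0,0,0]
    - [0,0,0]

```text
time: 3.8
tool_pos: [537.2, 289.1, 101.2]
tcp_rot: [-3.135, 0.005, 1.242]
contact_force: [-0.6, 0.2, 0.7]
grip_width: 0.5
```

Run:
```python
from h import *
c=capture("top");crop(c,210,165,330,250,6,"pics/t2.png")
c=capture("side");crop(c,250,90,370,220,4,"pics/s2.png")
```

```text
(no output)
```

View pics/s2.png

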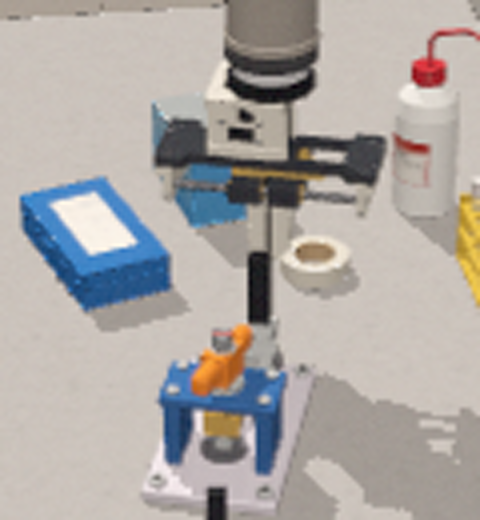

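View pics/t2.png

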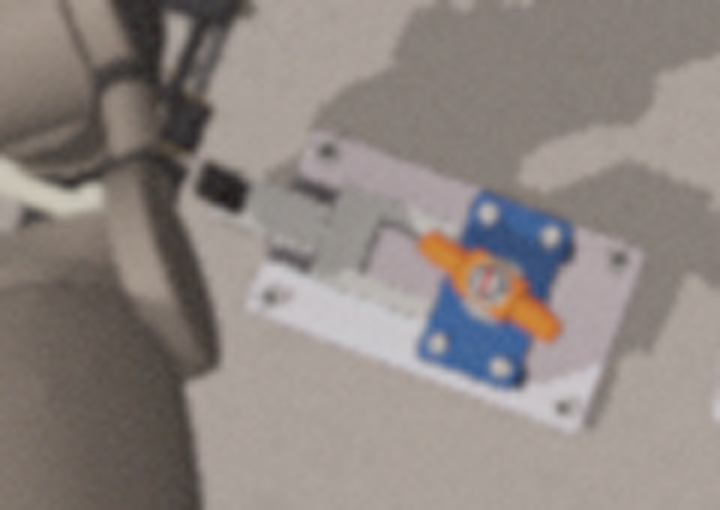

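The fingers stand behind the black handle (side crop px (258,285)) and in line with it. I'll push along tool -x.

Emit:
carry_out:
  xyz:
    - [-0.15,0,0]
    - [-0.15,0,0]
    - [-0.15,0,0]
    - [-0.15,0,0]
    - [-0.15,0,0]
    - [-0.15,0,0]
    - [0,0,0]
  dr:
    - [0,0,0]
    - [0,0,0]
    - [0,0,0]
    - [0,0,0]
    - [0,0,0]
    - [0,0,0]
    - [0,0,0]

```text
time: 4.78
tool_pos: [521.5, 237.6, 104.2]
tcp_rot: [-3.14, 0.002, 1.244]
contact_force: [0.1, 0.4, 0.3]
grip_width: 0.3
```

Emit:
carry_out:
  xyz:
    - [-0.06,0,0]
    - [-0.06,0,0]
    - [-0.06,0,0]
    - [0,0,0]
  dr:
    - [0,0,0]
    - [0,0,0]
    - [0,0,0]
    - [0,0,0]

```text
time: 5.28
tool_pos: [518.5, 229.1, 104.3]
tcp_rot: [-3.141, -0.001, 1.244]
contact_force: [1.3, 6.6, -2.3]
grip_width: 0.3
```

Emit:
carry_out:
  xyz:
    - [-0.03,0,0]
    - [-0.02,0,0]
    - [0,0,0]
  dr:
    - [0,0,0]
    - [0,0,0]
    - [0,0,0]

```text
time: 5.65
tool_pos: [518.5, 228.8, 104.5]
tcp_rot: [3.141, -0.006, 1.244]
contact_force: [3.6, 17.6, -5.3]
grip_width: 0.5
```

Run:
```python
from h import *
c=capture("top");crop(c,230,165,330,250,7,"pics/t3.png")
print(get_obs()["contact_force"],get_obs()["tool_pos"])
```

```text
[ 3.24915358 17.45997991 -6.64323638] [518.46257893 228.86501769 104.52395456]
```

View pics/t3.png

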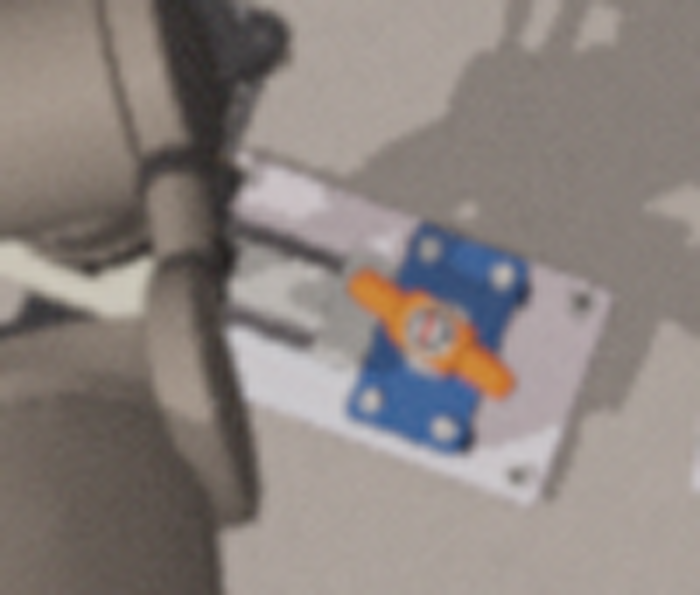

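Emit:
carry_out:
  xyz:
    - [-0.03,0,0]
    - [-0.02,0,0]
    - [0,0,0]
  dr:
    - [0,0,0]
    - [0,0,0]
    - [0,0,0]

```text
time: 6.08
tool_pos: [518.4, 228.6, 104.7]
tcp_rot: [3.139, -0.011, 1.243]
contact_force: [7.3, 29.3, -9.4]
grip_width: 0.7
```

That is a hard stop: the commanded pose advanced 6 mm and the tool only 0.5 mm. I'll back off, rise, and check the handle.

Emit:
carry_out:
  xyz:
    - [0.1,0,0]
    - [0.35,0,0]
    - [0.4,0,0]
    - [0,0,-0.8]
    - [0,0,-0.8]
    - [0,-0.9,0]
    - [0,-0.9,0]
    - [0,0,0]
  dr:
    - [0,0,0]
    - [0,0,0]
    - [0,0,0]
    - [0,0,0]
    - [0,0,0]
    - [0,0,0]
    - [0,0,0]
    - [0,0,0]
  gripper: -1

```text
time: 7.08
tool_pos: [427.5, 305.8, 200.7]
tcp_rot: [-3.14, 0.003, 1.247]
contact_force: [1.4, 0.2, 0.7]
grip_width: 0.2
```

Run:
```python
from h import *
c=capture("top");crop(c,230,165,330,250,7,"pics/t4.png")
c=capture("side");crop(c,270,130,350,220,6,"pics/s4.png")
```

```text
(no output)
```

View pics/t4.png

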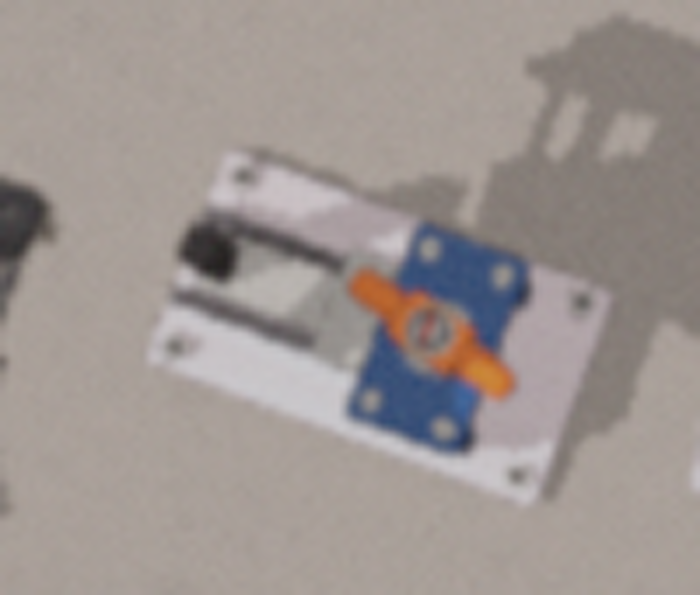

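View pics/s4.png

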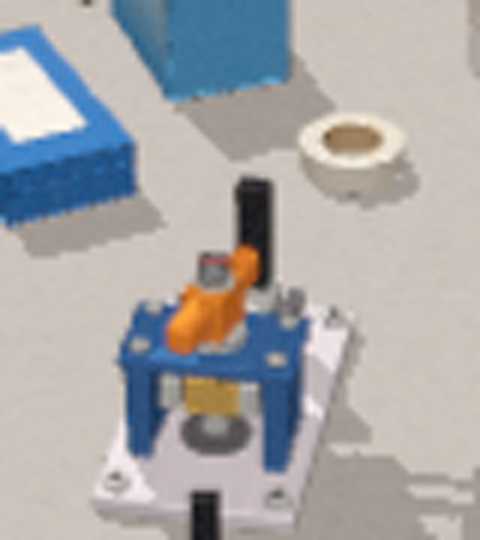

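The fork arms now flank the brass head on both sides (side crop px (172,390) and (248,400)), and the handle is in. Next I'll get a refined position for the nut.

Run:
```python
from h import *
def P(c,U,V,z): return onz(c,((U+.5)/7-.5+230,(V+.5)/7-.5+165),z)
c=capture("top")
h=P(c,206,246,106);a=P(c,430,329,126);print(h,a,np.linalg.norm((h-a)[:2]),np.degrees(np.arctan2(*(h-a)[1::-1])))
hsv=cv2.cvtColor(c["image"],cv2.COLOR_BGR2HSV)
m=cv2.inRange(hsv,(4,110,90),(20,255,255));mm=np.zeros_like(m);mm[190:235,270:312]=m[190:235,270:312]
ys,xs=np.nonzero(mm);w=np.array([onz(c,(x,y),103)[:2] for x,y in zip(xs,ys)])
mu=w.mean(0);ev,V=np.linalg.eigh(np.cov((w-mu).T));d=V[:,1];print(len(w),mu,np.degrees(np.arctan2(d[1],d[0])),np.sqrt(ev),np.ptp((w-mu)@d))
print(get_obs()["tool_pos"],get_obs()["tcp_rot"])
```

```text
[509.3278909  208.60971955 106.        ] [472.89109795 105.46406897 126.        ] 109.39225344749575 70.54394008727473
108 [472.84851065 105.57766806] 55.81037503955387 [ 5.35871151 25.70005295] 83.41148844361904
[431.59371158 305.40431703 200.70856715] [3.14080851e+00 6.85300354e-04 1.24408358e+00]
```

Emit:
carry_out:
  xyz:
    - [-0.733,0.431,0]
    - [-0.733,0.431,0]
    - [-0.733,0.431,0]
    - [-0.733,0.431,0]
    - [0,0,0]
    - [0,0,0]
    - [0,0,0]
  dr:
    - [0,0,0]
    - [0,0,0]
    - [0,0,0]
    - [0,0,0]
    - [0,0,1]
    - [0,0,0.91]
    - [0,0,0]
  gripper: 0.2

```text
time: 8.1
tool_pos: [473.2, 104.9, 200.4]
tcp_rot: [3.142, 0.001, 0.977]
contact_force: [-0.3, -0.1, 0.4]
grip_width: 54.7
```

Emit:
carry_out:
  xyz:
    - [0,0,0]
  dr:
    - [0,0,0]

```text
time: 8.22
tool_pos: [472.8, 105.7, 200.5]
tcp_rot: [-3.142, 0.0, 0.979]
contact_force: [0.5, -0.2, -0.5]
grip_width: 54.9
```

Centred. Descending 90.5 mm to z ≈ 110.

Emit:
carry_out:
  xyz:
    - [0,0,0.7]
    - [0,0,0.5]
    - [0,0,0.31]
    - [0,0,0]
  dr:
    - [0,0,0]
    - [0,0,0]
    - [0,0,0]
    - [0,0,0]

```text
time: 8.72
tool_pos: [471.7, 106.1, 108.9]
tcp_rot: [-3.139, 0.002, 0.979]
contact_force: [0.1, -0.6, 0.7]
grip_width: 55.5
```

Run:
```python
from h import *
c=capture("side");crop(c,250,100,370,220,5,"pics/s5.png")
print(get_obs()["tool_pos"],get_obs()["contact_force"],get_obs()["moment"])
```

```text
[472.40103359 106.12841107 109.94003176] [0.10967767 0.30305892 0.52058922] [ 0.00284913 -0.09714543  0.00753577]
```

View pics/s5.png

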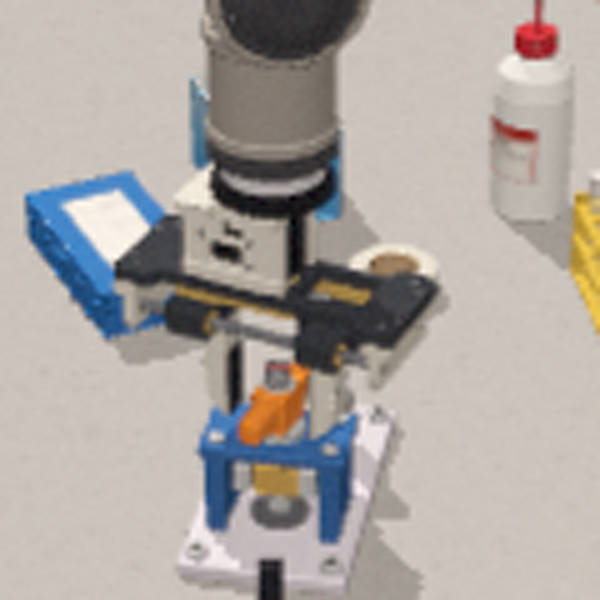

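The fingers straddle the nut, one at crop px (225,370) and one at (328,390). No contact yet. Closing.

Emit:
carry_out:
  xyz:
    - [0,0,0]
    - [0,0,0]
    - [0,0,0]
    - [0,0,0]
    - [0,0,0]
    - [0,0,0]
  dr:
    - [0,0,0]
    - [0,0,0]
    - [0,0,0]
    - [0,0,0]
    - [0,0,0]
    - [0,0,0]
  gripper: -1

```text
time: 9.52
tool_pos: [472.7, 106.1, 110.4]
tcp_rot: [3.141, -0.0, 0.977]
contact_force: [-0.2, -0.9, 3.4]
grip_width: 23.6
```

Run:
```python
from h import *
o=get_obs();print(o["tool_pos"],o["tcp_rot"],o["contact_force"],o["moment"],o["grip_width"])
```

```text
[472.74850674 106.05191513 110.38871216] [ 3.14075875e+00 -3.78335854e-04  9.77456076e-01] [-0.20280935 -0.91859348  3.44860152] [-0.17096381 -0.15981024 -0.00560713] 23.614054533361603
```

Emit:
carry_out:
  xyz:
    - [0,0,0.0015]
    - [0,0,0.0015]
    - [0,0,0.0015]
    - [0,0,0.0015]
    - [0,0,0.0015]
    - [0,0,0.0015]
    - [0,0,0.0015]
    - [0,0,0.0015]
  dr:
    - [0,0,0.5]
    - [0,0,0.5]
    - [0,0,0.5]
    - [0,0,0.5]
    - [0,0,0.5]
    - [0,0,0.5]
    - [0,0,0.5]
    - [0,0,0.5]

```text
time: 10.52
tool_pos: [472.7, 106.2, 109.7]
tcp_rot: [3.141, -0.001, 0.417]
contact_force: [0.4, 0.6, 4.8]
grip_width: 23.6
```

Run:
```python
from h import *
o=get_obs();print(o["tool_pos"],o["tcp_rot"],o["contact_force"],o["moment"],o["grip_width"])
c=capture("side");crop(c,270,150,350,220,7,"pics/s6.png")
```

```text
[472.66746412 106.18586468 109.74787344] [ 3.14127321e+00 -7.47233083e-04  4.16866495e-01] [0.42678026 0.5539836  4.83384928] [-0.0359221   0.0097443   0.04643827] 23.610099528928387
```

View pics/s6.png

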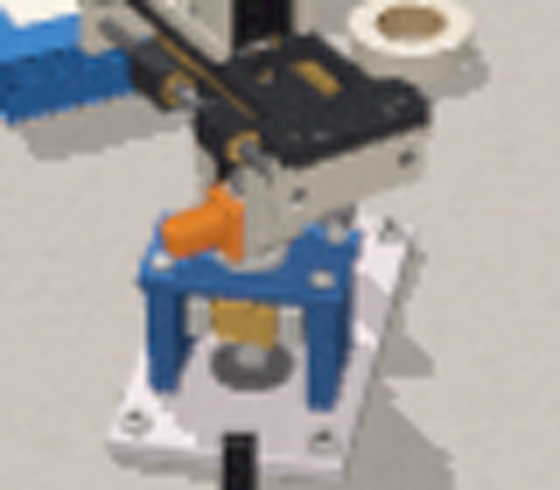

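The nut turns with the gripper and the brass head stays square in the fork. Continuing.

Emit:
carry_out:
  xyz:
    - [0,0,0.0015]
    - [0,0,0.0015]
    - [0,0,0.0015]
    - [0,0,0.0015]
    - [0,0,0.0015]
    - [0,0,0.0015]
    - [0,0,0.0015]
    - [0,0,0.0015]
  dr:
    - [0,0,0.5]
    - [0,0,0.5]
    - [0,0,0.5]
    - [0,0,0.5]
    - [0,0,0.5]
    - [0,0,0.5]
    - [0,0,0.5]
    - [0,0,0.5]

```text
time: 11.58
tool_pos: [472.7, 106.3, 109.0]
tcp_rot: [-3.141, -0.001, -0.141]
contact_force: [-0.1, 1.4, 5.2]
grip_width: 23.7
```

Emit:
carry_out:
  xyz:
    - [0,0,0.001]
    - [0,0,0.001]
    - [0,0,0.001]
    - [0,0,0.001]
    - [0,0,0]
  dr:
    - [0,0,0.3]
    - [0,0,0.3]
    - [0,0,0.3]
    - [0,0,0.3]
    - [0,0,0]

```text
time: 12.2
tool_pos: [472.7, 106.4, 108.8]
tcp_rot: [-3.141, -0.001, -0.306]
contact_force: [-1.0, 1.1, 5.1]
grip_width: 24.0
```

Run:
```python
from h import *
o=get_obs();print(o["tool_pos"],o["tcp_rot"],o["contact_force"],o["moment"],o["grip_width"])
```

```text
[472.66961346 106.38643162 108.7732898 ] [-3.14095723e+00 -6.99958539e-04 -3.06057643e-01] [-0.98657902  1.14226869  5.06271476] [ 0.31824998  0.05867007 -0.01028919] 23.97744969405941
```

Emit:
carry_out:
  xyz:
    - [0,0,0]
    - [0,0,0]
    - [0,0,0]
  dr:
    - [0,0,0.2]
    - [0,0,0.2]
    - [0,0,0]

```text
time: 12.58
tool_pos: [472.7, 106.4, 108.7]
tcp_rot: [-3.141, -0.001, -0.363]
contact_force: [-0.6, 1.3, 5.4]
grip_width: 24.0
```

Run:
```python
from h import *
o=get_obs();print(o["tool_pos"],o["tcp_rot"],o["contact_force"],o["moment"],o["joint_positions"],o["tau"][5],o["grip_width"])
```

```text
[472.66849405 106.39939377 108.7055726 ] [-3.14091266e+00 -6.17033684e-04 -3.62594341e-01] [-0.5746666   1.33765452  5.39507426] [0.41833032 0.02349831 0.00760887] [6.28367691e-02 4.36968586e-01 1.82101199e+00 4.72129116e-04
 8.82769464e-01 1.99592757e+00] 0.12998589780181646 23.97681972375523
```

Emit:
carry_out:
  xyz:
    - [0,0,0]
    - [0,0,0]
    - [0,0,0]
  dr:
    - [0,0,0.15]
    - [0,0,0.15]
    - [0,0,0]

```text
time: 12.95
tool_pos: [472.7, 106.4, 108.7]
tcp_rot: [-3.141, -0.001, -0.405]
contact_force: [-0.5, 2.3, 4.3]
grip_width: 23.9
```

Run:
```python
from h import *
o=get_obs();print(o["tool_pos"],o["tcp_rot"],o["contact_force"],o["moment"],o["joint_positions"],o["tau"][5],o["grip_width"])
```

```text
[472.6706778  106.37242543 108.6608773 ] [-3.14091215e+00 -6.01884633e-04 -4.04759680e-01] [-0.52128132  2.30054218  4.27512729] [ 0.49888696 -0.06014131 -0.0022631 ] [6.27978794e-02 4.37032961e-01 1.82106469e+00 4.35241197e-04
 8.82651056e-01 2.03807740e+00] 0.11367976432666183 23.892297351101806
```

Joint 6 torque is still about 0.12 N m, which is just thread drag, so the nut isn't seated. Continuing in small steps.

Emit:
carry_out:
  xyz:
    - [0,0,0]
    - [0,0,0]
  dr:
    - [0,0,0.2]
    - [0,0,0]

```text
time: 13.2
tool_pos: [472.7, 106.4, 108.6]
tcp_rot: [-3.141, -0.001, -0.432]
contact_force: [0.1, 2.6, 4.9]
grip_width: 23.6
```

```bash
cat > o.py <<'E'
from plant import get_obs
o=get_obs();print(o["tool_pos"].round(2),o["tcp_rot"].round(4),o["contact_force"].round(1),o["moment"].round(3),o["joint_positions"][5].round(4),o["tau"][5].round(3),o["grip_width"])
E
python3 o.py
```

```text
[472.67 106.38 108.64] [-3.1411e+00 -7.0000e-04 -4.3180e-01] [0.1 2.6 4.9] [ 0.5   -0.025  0.398] 2.0655 0.542 23.61422067907772
```

Emit:
carry_out:
  xyz:
    - [0,0,0]
    - [0,0,0]
  dr:
    - [0,0,0.2]
    - [0,0,0]

```text
time: 13.45
tool_pos: [472.7, 106.4, 108.6]
tcp_rot: [-3.141, -0.001, -0.458]
contact_force: [-0.2, 2.5, 5.6]
grip_width: 23.8
```

```bash
python3 o.py
```

```text
[472.69 106.35 108.64] [-3.1414e+00 -9.0000e-04 -4.5830e-01] [-0.2  2.5  5.6] [ 0.496 -0.053  0.9  ] 2.0925 1.041 23.822594868233644
```

The torque jumped from 0.12 to 1.04 N m and the sinking stopped, so the nut is hard on its seat. I'll relax the twist a little, keeping it clockwise, then release and rise.

Emit:
carry_out:
  xyz:
    - [0,0,0]
    - [0,0,0]
  dr:
    - [0,0,-0.2]
    - [0,0,0]

```text
time: 13.7
tool_pos: [472.7, 106.4, 108.7]
tcp_rot: [-3.141, -0.001, -0.431]
contact_force: [-0.3, 1.9, 5.1]
grip_width: 23.8
```

```bash
python3 o.py
```

```text
[472.68 106.4  108.65] [-3.1411e+00 -7.0000e-04 -4.3130e-01] [-0.3  1.9  5.1] [ 0.513 -0.022  0.388] 2.065 0.262 23.817433266959505
```

Emit:
carry_out:
  xyz:
    - [0,0,0]
    - [0,0,0]
    - [0,0,0]
    - [0,0,0]
  dr:
    - [0,0,0]
    - [0,0,0]
    - [0,0,0]
    - [0,0,0]
  gripper: 0.2

```text
time: 14.2
tool_pos: [472.3, 106.1, 108.2]
tcp_rot: [3.141, 0.0, -0.433]
contact_force: [0.4, -0.1, -0.5]
grip_width: 54.2
```

Emit:
carry_out:
  xyz:
    - [0,0,-0.3]
    - [0,0,-0.7]
    - [0,0,-0.9]
    - [0,0,-0.5]
    - [-0.6,0.8,0]
    - [-0.6,0.8,0]
    - [-0.3,0.9,0]
    - [0,0.9,0]
  dr:
    - [0,0,0]
    - [0,0,0]
    - [0,0,0]
    - [0,0,0]
    - [0,0,0]
    - [0,0,0]
    - [0,0,0]
    - [0,0,0]

```text
time: 15.2
tool_pos: [303.3, -41.7, 252.5]
tcp_rot: [3.141, -0.001, -0.431]
contact_force: [1.4, -0.9, -0.2]
grip_width: 55.0
```

```bash
python3 o.py
python3 - <<'E'
from h import *
c=capture("top");crop(c,230,165,330,250,7,"pics/t7.png")
c=capture("side");crop(c,270,130,350,220,6,"pics/s7.png")
c=capture("top")
hsv=cv2.cvtColor(c["image"],cv2.COLOR_BGR2HSV)
m=cv2.inRange(hsv,(4,110,90),(20,255,255));mm=np.zeros_like(m);mm[190:235,270:312]=m[190:235,270:312]
ys,xs=np.nonzero(mm);w=np.array([onz(c,(x,y),101)[:2] for x,y in zip(xs,ys)])
mu=w.mean(0);ev,V=np.linalg.eigh(np.cov((w-mu).T));d=V[:,1];print(len(w),mu,np.degrees(np.arctan2(d[1],d[0])),np.sqrt(ev),np.ptp((w-mu)@d))
E
```

```text
[303.33 -41.65 252.53] [ 3.1415e+00 -9.0000e-04 -4.3070e-01] [ 1.4 -0.9 -0.2] [ 0.05  -0.037  0.027] 1.6131 2.0 54.97435823144583
110 [473.29883182 105.9302343 ] 156.13687482232945 [ 5.34496882 26.06532617] 83.6309433925748
```

View pics/t7.png

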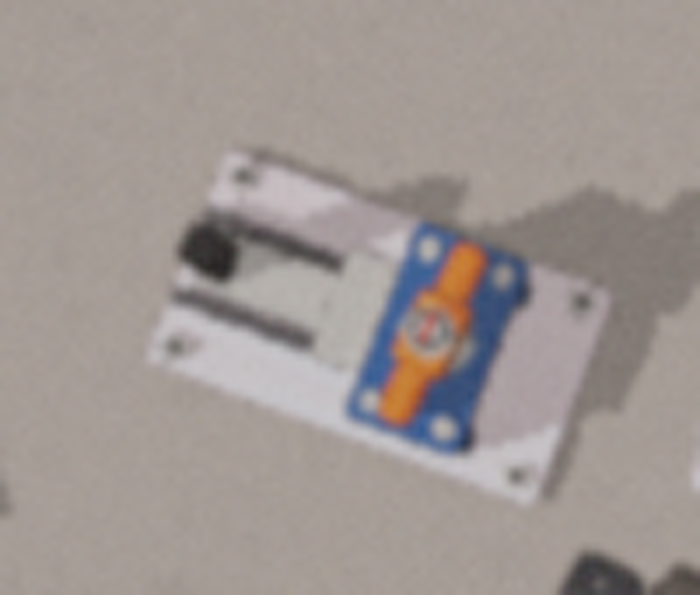

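View pics/s7.png

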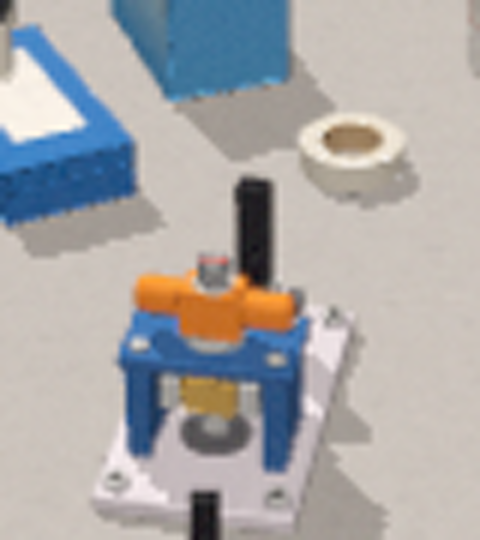

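The wings lie about along the block's x axis, the handle is unchanged at px (208,248), and the fork is round the head. The bystanders in view are in place, and the robot is clear. Handing in.

```bash
python3 -c "
from plant import close_job
print(close_job())"
```

```text
the job is handed in; nothing more can be done
None
```

I pushed the holder fully in by its black handle, then turned the jam nut about 80° clockwise onto its seat. I released it, moved the arm clear and handed the job in at about 15 s.

- **Holder:** I pushed it against a hard stop at 29 N, where 6 mm of further command moved the tool only 0.5 mm. In the last pictures the handle hadn't moved from there, and the fork sits on both sides of the brass head. The pictures put the handle 109 mm from the screw's axis against the nominal 112. I put that down to the dark side of the handle being counted in the mask.
- **Nut:** The torque rose from about 0.12 to 1.04 N m and the nut stopped sinking, so it is on its seat. After release the wings lay at -23.9°, in line with the tool's angle when the nut seated.
- **Screw:** The wings ended 4–6° (0.08–0.1 rad) clockwise of my estimate of the block's x axis (about -18 to -19°). With the nut seated, that means the screw turned clockwise by about the fork's play of 0.06 rad. The rest is within my measuring error of about 1–2°. I did not measure the screw's angle directly, and I did not turn it back.
- **Loose things:** The slide box and tape roll were in place in the last pictures. I did not recheck the marker and the micropipette, but the arm never went low near them.

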